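# Slide the file crate home and swing the keeper across

## Robot

A 6-joint arm with a two-finger parallel gripper is mounted at the origin on the work surface. World frame = base frame: x ahead of the robot, y to its left, z up, the work surface at z = 0. Lengths are in m, angles in degrees, forces in N, time in s.
With the tool pointing down it reaches from about 0.4 to 0.825 m from the base axis. Payload 7 kg.
Tool frame: the origin (TCP) lies midway between the tips of the shut fingers; the grasp point (between the pads) lies 19 mm behind it; z points along the fingers, y is the line along which they close (so a half turn about z gives the same grasp; the last joint's range is limited). The gripper opens to 88 mm and grips with 3 to 60 N. Pads are 19 mm wide; open, the fingers measure 130 mm over their backs; the gripper's body (78 mm by 193 mm) begins 47 mm behind the grasp point.
Start: joints at [-57.004, 20.546, 0.682, 0, -70.136, -16.507], TCP at [0.192, -0.647, 0.227] pointing down, gripper open.
Joint ranges: [-176.03, 176.03], [-82.01, 121.73], [-58.28, 71.71], [-173.87, 95.51], [-174.79, -0.11], [-173.66, 173.66]. Speed limits (degrees/s): [136.94, 136.94, 172.46, 180, 180, 180].

## Interface

Orientations are given as [roll, pitch, yaw] about the fixed x, y, z axes, in that order (R = Rz(yaw) Ry(pitch) Rx(roll)).
In Python, from plant import ctrl, viewer, close_job gives the robot as it stands. The module is installed in compiled form; this text tells all that it offers.
- The arm moves only by the tool step_arm, never from a script. Its argument "moves" is a list that holds one entry, the list of rows, each a list of 5 numbers: the shift along the world's x, y, z in cm, then the turn about the world's z in rad, then the finger opening in cm, from 0 to 8.76. In form: [[[tx, ty, tz, twist, grip], ...]]. A call has 1 to 10 rows; each row shifts and turns the commanded pose from where the row before left it; what a row does not reach is not made up. A row lasts 1/10 s, in which the tool goes at most 50 mm and 8.59 degrees, less where a joint would pass 70% of its speed; a pose out of reach is approached as far as the arm can. A call with a gripper value outside its range is refused whole. The fingers move at their own pace and stop on an object; the grip force is fixed at half the most. Time passes only in rows, so rows that do not move let the fingers close. It gives the time, the measured TCP pose, the force, the opening and the grip force at its end, in the units of the state.
- ctrl.get_obs(): the state, without advancing time (a new reading comes with each control period).
- viewer.snapshot(name): name is "side" or "top"; returns (picture, depth): 420x560x3 uint8, blue, green, red; 420x560 float32, m along the optical axis (not along the pixel's ray), 0 where there is no reading.
- viewer.camera_info(name): a dict with "camera_matrix" (3x3 intrinsics, pixels), "eye" and "orientation" of the camera in the world. Camera axes: x right, y down, z forward; pixel columns grow to the right and rows downward; lengths in m; the calibration is good to about 2 mm. A picture is of the moment at which its call begins. camera_info takes no time and is no camera call.
- close_job(): hands the job in; it is judged then, once.
The state is a dict: "clock": time; "joint_pos": joint angles; "qvel": joint speeds; "tau": joint torques, N m; "tool_pos": TCP position; "orientation": TCP orientation; "force": force on the tool from outside, world axes, zero at the start; "moment": the same for the moment, N m; "opening": finger opening in m; "gripper_force": force on a finger pad.
Only numpy, scipy, OpenCV 4.12 (cv2) and the standard library are available. Lean on these libraries where they do the work, as an engineer would, in place of code of your own. Each camera call takes 0.05 s, during which the arm holds its last target. There are 200 camera calls.

## Task

Slide the tall, heavy plywood file crate along the bench into its bay, pushing it low at its foot board so that it slides and never tips, until it stands fully home against the back stop, square between the two battens. Then push the flat steel keeper bar round with a fingertip until it lies straight across the front of the crate. Nothing is to be pinched or lifted: keep off the crate's carrying handle, and leave the other things on the bench where they stand.

Things in the scene. Friction and masses are not known exactly. Their poses are not given: they have to be found in the camera images.
- crate: Loose upright plywood crate of files, 1 to 1.4 kg: 90 (x) x 130 (y) x 170 mm tall, handles rise to 230, on a foot board 24 thick, as wide, that juts out 45 on the near side. Origin: on the underside, below the middle of the upright box (not of the board); z up, x towards the back stop. The board's near edge, x = -90, is where to push: so it slides. Pushed on the upper half of the box it tips.
- crate_handle (a point): Middle of the crate's round carrying handle (18 dia, along crate y, 215 above the underside). Not to be taken between the fingers.
- bay_home (a point): Bay fixed to the bench: two dark wooden battens along its x, 30 mm tall, 18 thick, inner faces at y = +-73, near ends splayed from x = -45 to -80 (mouth 184 wide); back stop 50 tall, near face at x = +45. No floor of its own. This point: the crate's origin when home; x from mouth to back stop, within 0.2 rad of world +x.
- keeper (a joint): Flat steel bar turning level on a pin at the left (+y) of the bay's mouth, bay x = -65, y = +112 mm. 0: points away from the bay (bay +y); pi/2: bay -x; pi: end stop, straight across the front of the home crate (bay -y), 9 mm clear of it. Grows counter-clockwise seen from above. Starts at 0.65 to 1.2. 1 to 2 N at the tip moves it; it stays where left. Blocked if the crate is not home.
- keeper_hinge (a point): On the pin's axis at mid height of the bar, 50 mm above the bench. The bar spans 35 to 65 above the bench, is 22 thick and runs from 15 behind the pin to 130 beyond it; the pin's head rises to 71.
- keeper_mid (a point): Point of the keeper bar 70 mm from its pin, mid height; y along the bar from pin to tip, x across the bar. Push the bar's +x face (at x = +11), towards -x, to shut it.
- keeper_tip (a point): The keeper bar's free end, 130 from the pin, mid height.
- tin: Bystander: a bare metal tin, 74 dia x 100 tall (mm). Origin: centre of the underside. Leave it (fails if moved more than 30 or knocked over).
- glue: Bystander: a white plastic bottle with black cap, 60 dia x 170 tall (mm). Origin: centre of the underside. Leave it (fails if moved more than 30 or knocked over).
- jar: Bystander: a glass jar with a steel lid, 68 dia x 90 tall (mm). Origin: centre of the underside. Leave it (fails if moved more than 30 or knocked over).
- offcut: Bystander: a wooden offcut block, 90 x 60 x 35 tall (mm). Origin: centre of the underside. Leave it (fails if moved more than 30 or knocked over).
- driver: Bystander: a screwdriver lying along its own x (mm). Origin: on the bench under the tool. Leave it (fails if moved more than 30 or knocked over).
- tape: Bystander: a black tape measure, 70 x 40 x 60 tall (mm). Origin: centre of the underside. Leave it (fails if moved more than 30 or knocked over).
- hammer: Bystander: a hammer lying along its own x (mm). Origin: on the bench under the tool. Leave it (fails if moved more than 30 or knocked over).

How it is judged (in metres and radians):
On the way, in this order (a step that is already met when the one before it is completed fails the run):
1. the crate stands fully home in its bay, upright and square, with the keeper still open (x of crate in the frame of bay_home above -0.007 m and y of crate in the frame of bay_home between -0.012 and 0.012 m and angle between the x axis of crate and the x axis of bay_home, either way round below 0.08 rad and angle between crate's own z axis and vertical below 0.04 rad and height (world z) of crate below 0.006 m and value of joint keeper below 2.6 rad), for 0.2 s.
2. the keeper bar lies across the front of the crate (x of crate in the frame of bay_home above -0.007 m and y of crate in the frame of bay_home between -0.012 and 0.012 m and angle between the x axis of crate and the x axis of bay_home, either way round below 0.08 rad and angle between crate's own z axis and vertical below 0.04 rad and height (world z) of crate below 0.006 m and value of joint keeper above 2.98 rad), for 0.2 s.
At the end, for the whole second after the job is handed in: Crate within 7 mm of touching the back stop, within 12 mm of the middle of the bay, square to it within 0.08 rad, upright on the bench and at rest; keeper bar within 0.16 rad of its end stop across the front and at rest (all of step 2 and linear speed of crate below 0.01 m/s and velocity of joint keeper between -0.05 and 0.05 rad/s).
It fails at once if the crate tips (tilts more than 0.12 rad) (angle between crate's own z axis and vertical above 0.12 rad).
It fails at once if the crate is lifted (height (world z) of crate above 0.012 m).
It fails at once if the crate's handle is taken between the fingers (x of the grasp point in the frame of crate_handle between -0.009 and 0.009 m and y of the grasp point in the frame of crate_handle between -0.055 and 0.055 m and z of the grasp point in the frame of crate_handle between -0.02 and 0.02 m).
It fails at once if the keeper bar is taken between the fingers (x of the grasp point in the frame of keeper_mid between -0.008 and 0.008 m and y of the grasp point in the frame of keeper_mid between -0.065 and 0.065 m and z of the grasp point in the frame of keeper_mid between -0.024 and 0.024 m).
It fails at once if another thing on the bench is moved more than 30 mm or knocked over (distance of any of tin, glue, jar, offcut, driver, tape, hammer from where it was at the start of the episode above 0.03 m or angle between any of tin, glue, jar's own z axis and vertical above 0.35 rad).
It also fails if it takes over 64 s, if anything falls off the work surface, if the arm or the gripper's body presses on something with over 40 N, if the wrist force passes 120 N, or if a joint passes its speed limit or range.

## Working session

There is one attempt and no reset: what is moved stays moved. The work goes in short steps, Python scripts to look and compute and a tool call to move; the robot and the scene stay as the last step left them, time stands still between calls to the robot, and variables do not carry over. Pictures are saved under pics/ and viewed, at most 10 in all, crops included, and the job is handed in when it is done.

Besides the shell and the picture viewer there is one more tool, called after ">>>" as name([rows], argument=value, ...), one row to a line, values as JSON. step_arm: Moves the arm, as the interface text tells. Its arguments: {"type":"object","properties":{"moves":{"type":"array","items":{"type":"array","items":{"type":"array","items":{"type":"number"}}}}},"required":["moves"]}

```bash
mkdir -p pics; cat > h.py <<'E'
import numpy as np, cv2
from plant import ctrl, viewer, close_job
def cloud(n):
    im,d=viewer.snapshot(n); c=viewer.camera_info(n); K=np.array(c["camera_matrix"])
    v,u=np.mgrid[:420,:560]
    p=np.stack([(u-K[0,2])/K[0,0]*d,(v-K[1,2])/K[1,1]*d,d],-1)
    R=np.array(c["orientation"])
    if R.shape!=(3,3):
        from scipy.spatial.transform import Rotation as Ro
        R=Ro.from_euler('xyz',R,degrees=True).as_matrix() if R.size==3 else Ro.from_quat(R).as_matrix()
    return im,d,p@R.T+np.array(c["eye"])
E
python3 - <<'E'
from h import *
print(ctrl.get_obs())
for n in("side","top"):
    print(viewer.camera_info(n))
    im,d,P=cloud(n); cv2.imwrite(f"pics/{n}0.png",im); np.savez(f"{n}0.npz",im=im,P=P,d=d)
    print(n,P[380,280],P[200,280],P[40,280])
E
```

```text
{'clock': 0.0, 'joint_pos': array([-5.70035576e+01,  2.05901515e+01,  6.32875433e-01, -1.91188214e-02,
       -7.01382932e+01, -1.65059361e+01]), 'qvel': array([-0.06484702,  0.00588173, -0.04050384,  0.04803491,  0.02802819,
        0.05797088]), 'tau': array([-3.29181212e-04, -5.82721174e+01,  2.93075484e+01,  6.99774876e+00,
        7.04835678e-03, -1.70997755e-04]), 'tool_pos': array([ 0.19140861, -0.64675912,  0.22563353]), 'orientation': array([ 1.79903262e+02, -9.92280500e-03, -1.63515996e+02]), 'force': array([1.2663554 , 0.59625177, 0.06802834]), 'moment': array([-0.00094389,  0.01431601,  0.00167985]), 'gripper_force': 0.0, 'opening': 0.08791240378127108}
{'camera_matrix': array([[416.60231364,   0.        , 279.07348589],
       [  0.        , 416.60231364, 203.08743491],
       [  0.        ,   0.        ,   1.        ]]), 'eye': array([0.71635059, 0.80552549, 0.8818123 ]), 'orientation': array([-129.98998626,    0.79570723,  170.14781783])}
side [0.64965791 0.36188004 0.00165686] [ 0.54165971 -0.25428414 -0.00560111] [ 0.23559739 -2.00421326 -0.07811767]
{'camera_matrix': array([[409.04979323,   0.        , 279.81041003],
       [  0.        , 409.04979323, 214.82994346],
       [  0.        ,   0.        ,   1.        ]]), 'eye': array([ 0.4758106 , -0.03361221,  1.04453161]), 'orientation': array([-172.61369858,   -2.04501521,  -88.26944678])}
top [ 0.20416887 -0.07968343 -0.00234583] [ 0.64649725 -0.06527251  0.02731448] [ 1.5358657  -0.06655846 -0.74936407]
```

View pics/top0.png

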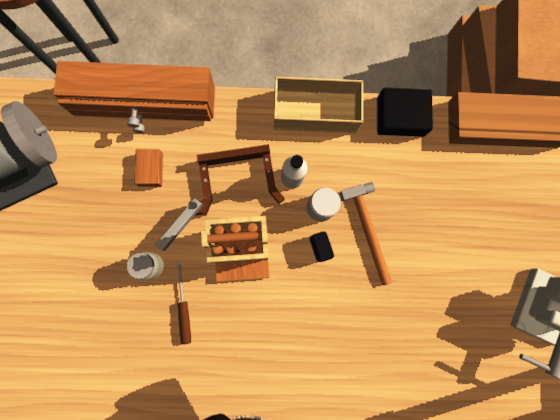

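View pics/side0.png

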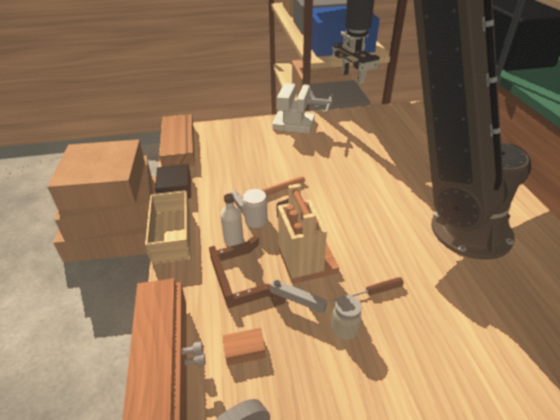

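The top view shows the crate at (237,240) with its foot board below at (242,270). The bay has its back stop at (233,155) and battens at (207,185) and (273,175). The keeper runs from its pin (198,206) to its tip (163,243), and the driver (183,310) and jar (145,265) lie to the left. The side view agrees with this. Next I measure from the depth clouds.

```bash
cat > m.py <<'E'
from h import *
def rect(Q):
    (c,s,a)=cv2.minAreaRect((Q[:,:2]*1000).astype(np.float32)); return np.round(c,1),np.round(s,1),round(a,1)
def meas(save=None):
    out={}
    im,d,P=cloud("top")
    if save: cv2.imwrite(save,im)
    x,y,z=P[...,0],P[...,1],P[...,2]
    ok=(d>0)
    def med(sel):
        m=cv2.morphologyEx(sel.astype(np.uint8),cv2.MORPH_OPEN,np.ones((3,3)));n,l,s,c=cv2.connectedComponentsWithStats(m)
        return [(tuple(s[i][:5]),P[l==i]) for i in range(1,n) if s[i][4]>40]
    return im,P,med,ok
if __name__=="__main__":
    im,P,med,ok=meas()
    u=np.arange(560)[None]; v=np.arange(420)[:,None]
    z=P[...,2]; roi=ok&(u>110)&(u<400)&(v>130)&(v<350)
    for lo,hi in((.012,.033),(.024,.04),(.042,.058),(.058,.075),(.08,.115),(.14,.185),(.185,.24)):
        print(lo,hi)
        for s,Q in med(roi&(z>lo)&(z<hi)): print(s,rect(Q),np.round(np.median(Q,0)*1000,1))
E
python3 m.py
```

```text
0.012 0.033
(np.int32(264), np.int32(153), np.int32(8), np.int32(19), np.int32(107)) (array([742.4, -30.1]), array([48.7, 16.9]), 10.9) [743.  -31.4  29.3]
(np.int32(199), np.int32(162), np.int32(12), np.int32(52), np.int32(358)) (array([671.9, 125.2]), array([130.2,  25.9]), 4.8) [670.2 124.1  29.3]
(np.int32(266), np.int32(173), np.int32(8), np.int32(11), np.int32(72)) (array([701.8, -37.1]), array([26.1, 17.9]), 3.8) [703.4 -37.8  29.3]
(np.int32(340), np.int32(182), np.int32(51), np.int32(103), np.int32(1265)) (array([ 569.6, -299.9]), array([259.1,  89.2]), 18.6) [ 591.8 -291.2   23.7]
(np.int32(268), np.int32(185), np.int32(16), np.int32(17), np.int32(123)) (array([665. , -52.4]), array([48.1, 18.9]), 38.4) [666.2 -54.3  29.6]
(np.int32(234), np.int32(241), np.int32(15), np.int32(14), np.int32(150)) (array([525.2,  28.1]), array([35.7, 30.8]), 12.8) [525.4  28.   23.7]
(np.int32(254), np.int32(240), np.int32(9), np.int32(14), np.int32(100)) (array([528.7, -15. ]), array([32.9, 19.5]), 7.4) [529.3 -14.6  24. ]
(np.int32(215), np.int32(259), np.int32(54), np.int32(22), np.int32(9
[... 2212 characters left out ...]
 np.int32(62), np.int32(19), np.int32(421)) (array([507.1,  27.7]), array([ 30.3, 130. ]), 5.9) [498.8  29.  169.7]
(np.int32(226), np.int32(244), np.int32(10), np.int32(10), np.int32(87)) (array([514. ,  40.6]), array([18.8, 19.2]), 2.7) [514.7  39.6 179.6]
0.185 0.24
(np.int32(201), np.int32(223), np.int32(66), np.int32(24), np.int32(745)) (array([544.5,  31.6]), array([ 45.5, 129.9]), 5.9) [537.1  33.5 222.5]
(np.int32(246), np.int32(242), np.int32(10), np.int32(9), np.int32(77)) (array([520.1,  -1.6]), array([16.8, 18.8]), 2.1) [520.   -1.  189.2]
(np.int32(212), np.int32(244), np.int32(10), np.int32(10), np.int32(77)) (array([512.6,  68.5]), array([18.8, 19.1]), 1.6) [511.7  69.1 190.9]
```

>>> step_arm([
  [[2, 4.2, 0, -0.0185, 6.5], [2, 4.2, 0, -0.0185, 6.5], [2, 4.2, 0, -0.0185, 6.5], [2, 4.2, 0, -0.0185, 6.5], [2, 4.2, 0, -0.0185, 6.5], [2, 4.2, 0, -0.0185, 6.5], [2, 4.2, 0, -0.0185, 6.5], [2, 4.2, 0, -0.0185, 6.5], [2, 4.2, 0, -0.0185, 6.5], [2, 4.2, 0, -0.0185, 6.5]],
])

```text
clock: 1.15
tool_pos: [0.3919, -0.2254, 0.2267]
orientation: [-180.0, 0.0, -174.2]
force: [1.2, -0.4, 0.4]
opening: 0.0651
gripper_force: 0.0
```

>>> step_arm([
  [[0.5, 4.5, 0, 0, 6.5], [0.5, 4.5, 0, 0, 6.5], [0.5, 4.5, 0, 0, 6.5], [0.5, 4.5, 0, 0, 6.5], [0.5, 4.5, 0, 0, 6.5], [0, 2, 0, 0, 6.5], [0, 0, 0, 0, 6.5]],
])

```text
clock: 1.85
tool_pos: [0.4166, 0.02, 0.2266]
orientation: [180.0, 0.0, -173.9]
force: [0.5, 0.3, -0.0]
opening: 0.0647
gripper_force: 0.0
```

>>> step_arm([
  [[0, 0, -4, 0, 6.5], [0, 0, -4, 0, 6.5], [0, 0, -4, 0, 6.5], [0, 0, -4, 0, 6.5], [0, 0, -3, 0, 6.5], [0, 0, -1.5, 0, 6.5], [0, 0, -1, 0, 6.5], [0, 0, 0, 0, 6.5]],
])

```text
clock: 2.65
tool_pos: [0.4155, 0.0166, 0.0103]
orientation: [-179.9, -0.2, -174.2]
force: [0.1, -0.9, 0.4]
opening: 0.065
gripper_force: 0.0
```

```bash
python3 - <<'E'
from h import *
im,d,P=cloud("side"); cv2.imwrite("pics/s1.png",cv2.resize(im[120:360,180:460],None,fx=2.5,fy=2.5))
E
```

```text
(no output)
```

View pics/s1.png

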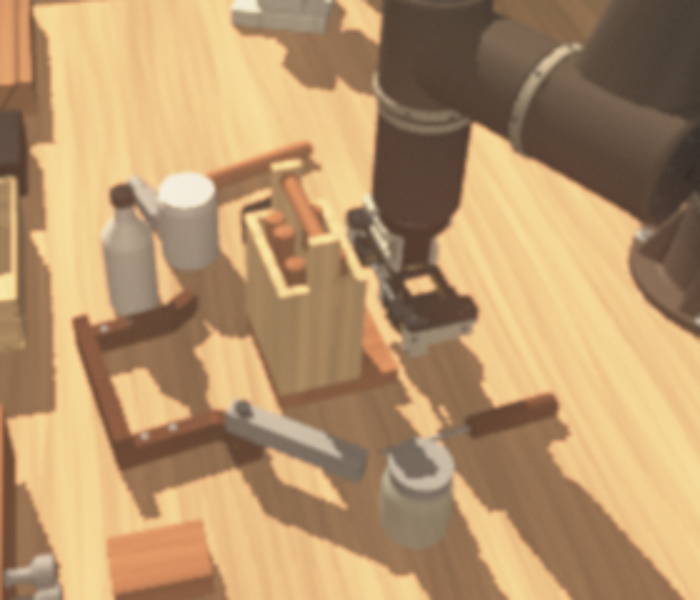

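The fingers hang free behind the foot board, at about (440,335) in the crop. The keeper (300,440) and the jar (415,490) are clear to the left.

>>> step_arm([
  [[0.9, 0.15, 0.1, 0, 6.5], [0.7, 0.1, 0.1, 0, 6.5], [0.5, 0.1, 0, 0, 6.5], [0.5, 0, 0, 0.003, 6.5], [0.5, 0, 0, 0.0035, 6.5], [0.5, 0, 0, 0.004, 6.5], [0.5, 0, 0, 0.004, 6.5], [0.5, 0, 0, 0.004, 6.5], [0.5, 0, 0, 0.004, 6.5], [0, 0, 0, 0, 6.5]],
])

```text
clock: 3.7
tool_pos: [0.4654, 0.02, 0.0133]
orientation: [-179.9, -0.3, -172.9]
force: [-6.4, -2.5, 2.1]
opening: 0.0648
gripper_force: 3.3
```

```bash
cat > c.py <<'E'
from m import *
import sys
im,P,med,ok=meas(sys.argv[1] if len(sys.argv)>1 else None)
u=np.arange(560)[None]; v=np.arange(420)[:,None]; z=P[...,2]
roi=ok&(u>110)&(u<300)&(v>130)&(v<350)
h=np.array([705.5,46.7]);t=np.radians(11);R=np.array([[np.cos(t),np.sin(t)],[-np.sin(t),np.cos(t)]])
tc=ctrl.get_obs();print("tcp bay",R@(tc["tool_pos"][:2]*1000-h),tc["tool_pos"][2],tc["force"],tc["orientation"])
for s,Q in med(roi&(z>.012)&(z<.030))+med(roi&(z>.14)&(z<.24))+med(roi&(z>.058)&(z<.075)):
    if s[4]<150: continue
    r=rect(Q); print(s[4],r,"bay",np.round(R@(r[0]-h),1),"z",round(float(np.median(Q[:,2])),3))
E
python3 c.py pics/t2.png
```

```text
tcp bay [-240.73423257   19.5638047 ] 0.013287860625743362 [-5.69840697 -3.13825232  2.44709245] [-179.93749739   -0.25695038 -172.89884544]
203 (array([558. ,  48.2]), array([35.2, 65.8]), 6.7) bay [-144.5   29.6] z 0.024
172 (array([310.2, 156.1]), array([40.2, 25.5]), 8.1) bay [-367.2  182.8] z 0.024
1664 (array([566.6,  32.6]), array([ 90.3, 130. ]), 7.0) bay [-139.    12.7] z 0.187
576 (array([575.1, 178.7]), array([ 23.5, 144.7]), 53.5) bay [-102.8  154.5] z 0.065
```

View pics/t2.png

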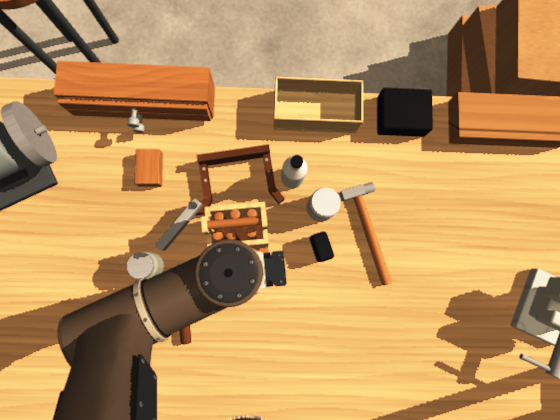

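The crate's top is seen at (237,222), advanced straight. It follows the fingers, with yaw 7° against the bay's 11°.

>>> step_arm([
  [[0.5, -0.03, 0, 0.005, 6.5], [0.5, -0.03, 0, 0.005, 6.5], [0.5, -0.03, 0, 0.005, 6.5], [0.5, -0.03, 0, 0.005, 6.5], [0.5, -0.03, 0, 0.005, 6.5], [0.5, -0.03, 0, 0.005, 6.5], [0.5, -0.03, 0, 0.005, 6.5], [0.5, -0.03, 0, 0.005, 6.5], [0.5, -0.03, 0, 0.005, 6.5], [0, 0, 0, 0, 6.5]],
])

```text
clock: 4.75
tool_pos: [0.5108, 0.0176, 0.0133]
orientation: [-180.0, -0.2, -170.3]
force: [-5.0, -1.7, 1.4]
opening: 0.0651
gripper_force: 2.6
```

```bash
python3 c.py
```

```text
tcp bay [-196.6781044     8.54202923] 0.013242353940818224 [-4.80961284 -2.55429516 -0.11196093] [-179.96879999   -0.22767865 -170.30112174]
432 (array([339.3, 160.3]), array([99.1, 24.9]), 9.0) bay [-337.8  181.4] z 0.023
1434 (array([611. ,  34.7]), array([ 90.5, 130.1]), 9.8) bay [-95.1   6.3] z 0.194
482 (array([580., 175.]), array([ 22.6, 132.4]), 53.1) bay [-98.7 149.9] z 0.065
```

>>> step_arm([
  [[0.5, 0, 0, 0.003, 6.5], [0.5, 0, 0, 0.003, 6.5], [0.5, 0, 0, 0.003, 6.5], [0.5, 0, 0, 0.003, 6.5], [0.5, 0, 0, 0.003, 6.5], [0.5, 0, 0, 0.003, 6.5], [0.5, 0, 0, 0.003, 6.5], [0.5, 0.07, 0, 0, 6.5], [0.5, 0.1, 0, 0, 6.5], [0, 0, 0, 0, 6.5]],
])

```text
clock: 5.8
tool_pos: [0.5558, 0.0193, 0.0132]
orientation: [-180.0, -0.2, -169.1]
force: [-5.5, -1.7, 1.6]
opening: 0.065
gripper_force: 2.7
```

```bash
python3 c.py
```

```text
tcp bay [-152.17747226    1.65126607] 0.01320451208735018 [-3.66820235 -2.4527862  -1.03632337] [-179.98088487   -0.23265102 -169.10559394]
429 (array([339. , 160.6]), array([99.2, 25.8]), 9.9) bay [-338.   181.7] z 0.023
1118 (array([656. ,  38.4]), array([ 90.5, 130.3]), 10.3) bay [-50.2   1.3] z 0.183
```

Keep pushing along the bay's axis.

>>> step_arm([
  [[0.5, 0.09, 0, 0.002, 6.5], [0.5, 0.09, 0, 0.002, 6.5], [0.5, 0.09, 0, 0.002, 6.5], [0.5, 0.09, 0, 0.002, 6.5], [0.5, 0.09, 0, 0, 6.5], [0.5, 0.09, 0, 0, 6.5], [0.5, 0.09, 0, 0, 6.5], [0.5, 0.09, 0, 0, 6.5], [0.3, 0.06, 0, 0, 6.5], [0, 0, 0, 0, 6.5]],
])

```text
clock: 6.85
tool_pos: [0.5984, 0.0269, 0.0132]
orientation: [-180.0, -0.3, -168.6]
force: [-6.5, -2.8, 2.2]
opening: 0.0652
gripper_force: 3.4
```

```bash
python3 c.py
```

```text
tcp bay [-108.89341058    1.06771426] 0.013217877428142896 [-5.80090719 -1.70859564  2.07331864] [-179.97990009   -0.27508517 -168.63448085]
433 (array([339. , 160.2]), array([99.3, 25.2]), 9.0) bay [-338.1  181.3] z 0.023
527 (array([703. ,  25.1]), array([90.9, 85.3]), 11.0) bay [ -6.6 -20.7] z 0.172
177 (array([710. ,  94.4]), array([48.8, 41.5]), 11.9) bay [13.5 46. ] z 0.17
```

>>> step_arm([
  [[0.2, 0.04, 0, 0, 6.5], [0.2, 0.04, 0, 0, 6.5], [0.1, 0.02, 0, 0, 6.5], [0, 0, 0, 0, 6.5]],
])

```text
clock: 7.3
tool_pos: [0.6027, 0.0278, 0.0132]
orientation: [-180.0, -0.3, -168.6]
force: [-8.2, -1.6, 3.6]
opening: 0.065
gripper_force: 4.3
```

>>> step_arm([
  [[0.1, 0.02, 0, 0, 6.5], [0.1, 0.02, 0, 0, 6.5], [0, 0, 0, 0, 6.5]],
])

```text
clock: 7.6
tool_pos: [0.6046, 0.0282, 0.0132]
orientation: [-180.0, -0.3, -168.6]
force: [-7.5, -2.3, 4.8]
opening: 0.0645
gripper_force: 4.4
```

>>> step_arm([
  [[0.1, 0.02, 0, 0, 6.5], [0.1, 0.02, 0, 0, 6.5], [0, 0, 0, 0, 6.5]],
])

```text
clock: 7.9
tool_pos: [0.6057, 0.0284, 0.0132]
orientation: [-180.0, -0.4, -168.6]
force: [-11.8, -1.6, 7.4]
opening: 0.065
gripper_force: 5.9
```

>>> step_arm([
  [[0.05, 0.01, 0, 0, 6.5], [0.05, 0.01, 0, 0, 6.5], [0, 0, 0, 0, 6.5]],
])

```text
clock: 8.2
tool_pos: [0.6057, 0.0284, 0.0132]
orientation: [-180.0, -0.5, -168.7]
force: [-14.7, -1.9, 9.7]
opening: 0.065
gripper_force: 7.4
```

The force rose from 8 to 15 N with no further motion, so the crate is against the stop. I back off, rise, shut the fingers and go round to the far side of the keeper.

>>> step_arm([
  [[-0.5, -0.1, 0, 0, 6.5], [-2, -0.4, 0, 0, 6.5], [-3, -0.5, 0, 0, 6.5], [0, 0, 3, 0, 6.5], [0, 0, 4, 0, 0], [0, 0, 4, 0, 0], [0, 1, 3, 0, 0], [0, 4, 0, 0, 0], [0, 4, 0, 0, 0], [0, 0, 0, 0, 0]],
])

```text
clock: 9.2
tool_pos: [0.5569, 0.1138, 0.1549]
orientation: [179.9, 0.2, -168.4]
force: [0.6, 0.3, -0.7]
opening: 0.0228
gripper_force: 0.0
```

>>> step_arm([
  [[0, 4, 0, 0, 0], [1, 4, 0, 0, 0], [2, 4, 0, 0, 0], [1.5, 0, 0, 0, 0], [0, 0, 0, 0, 0], [0, 0, 0, 0, 0]],
])

```text
clock: 9.8
tool_pos: [0.6005, 0.2296, 0.1533]
orientation: [-180.0, -0.0, -168.6]
force: [0.4, -1.0, 0.6]
opening: 0.0003
gripper_force: 0.0
```

```bash
python3 c.py pics/t3.png;python3 - <<'E'
from h import *
im,d,P=cloud("side"); cv2.imwrite("pics/s3.png",cv2.resize(im[120:360,140:420],None,fx=2.5,fy=2.5))
E
```

```text
tcp bay [-68.4473329 199.4114139] 0.15355949235149824 [-0.99628316  0.39408372  0.24628011] [ 1.79994902e+02 -1.53053730e-02 -1.68626367e+02]
965 (array([639.2,  35.1]), array([ 46. , 129.7]), 11.5) bay [-67.3   1.3] z 0.024
430 (array([339. , 160.6]), array([99.4, 26.2]), 9.3) bay [-338.   181.7] z 0.023
2121 (array([704.9,  48.4]), array([ 91.8, 129.9]), 11.2) bay [-0.3  1.8] z 0.177
557 (array([575. , 178.7]), array([ 22.7, 144.7]), 53.1) bay [-102.9  154.5] z 0.065
```

View pics/t3.png

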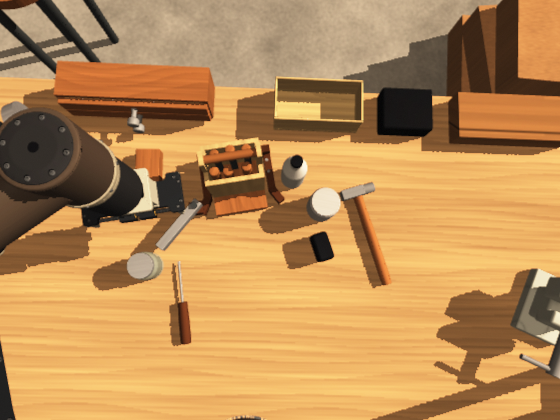

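View pics/s3.png

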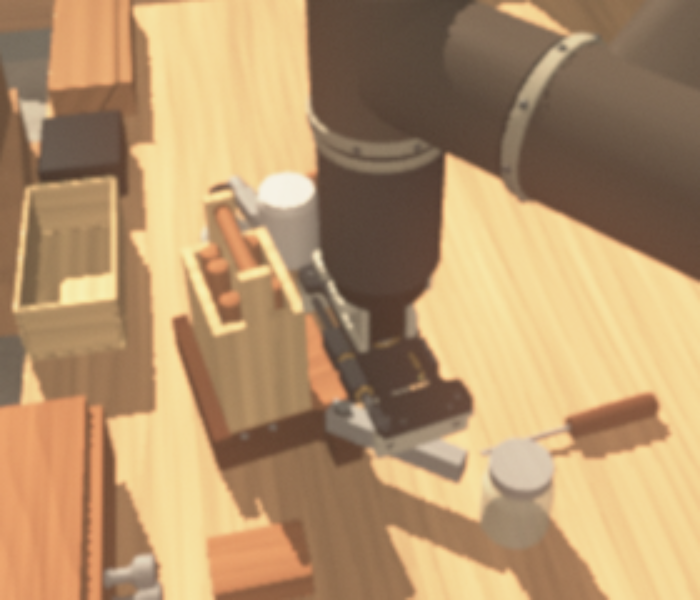

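The crate stands home at (232,170) between the battens, square and centred. The keeper is still open, from (198,205) to (163,243), and the shut gripper hangs beyond it with its body at (140,195). Now I work out the push path for the fingertip.

```bash
cat > p.py <<'E'
import numpy as np
t=np.radians(11);R=np.array([[np.cos(t),-np.sin(t)],[np.sin(t),np.cos(t)]])
pin=np.array([705.5,46.7])+R@[-65,112]
prev=None
for a in [41.7]+list(range(50,181,10)):
    k=np.radians(a); d=np.array([-np.sin(k),np.cos(k)]);n=np.array([np.cos(k),np.sin(k)])
    r=70+28*(a-41.7)/138; off=11+9.5*abs(n[0])+21*abs(n[1])-1
    w=pin+R@(r*d+off*n); print(a,np.round(w,1),None if prev is None else np.round((w-prev)/10,2)); prev=w
E
python3 p.py
```

```text
41.7 [583.5 211.4] None
50 [573.2 207.1] [-1.02 -0.42]
60 [561.3 199.4] [-1.19 -0.78]
70 [550.7 188.7] [-1.07 -1.07]
80 [542.  175.2] [-0.87 -1.35]
90 [536.1 159.4] [-0.59 -1.58]
100 [532.3 145.1] [-0.37 -1.43]
110 [531.5 129.3] [-0.09 -1.58]
120 [533.9 112.8] [ 0.24 -1.66]
130 [540.   96.2] [ 0.61 -1.66]
140 [549.8  80.5] [ 0.98 -1.57]
150 [563.2  66.6] [ 1.34 -1.39]
160 [579.8  55.5] [ 1.66 -1.12]
170 [599.   47.8] [ 1.92 -0.77]
180 [619.9  44.3] [ 2.09 -0.36]
```

>>> step_arm([
  [[0, 0, -4, 0, 0], [0, 0, -4, 0, 0], [0, 0, -2, 0, 0], [0, 0, -0.8, 0, 0], [0, 0, 0, 0, 0]],
])

```text
clock: 10.4
tool_pos: [0.6001, 0.2294, 0.0452]
orientation: [-180.0, -0.1, -168.6]
force: [0.0, -0.2, -0.3]
opening: 0.0001
gripper_force: 0.0
```

>>> step_arm([
  [[-0.8, -0.9, 0, 0, 0], [-0.8, -0.9, 0, 0, 0], [-0.5, -0.2, 0, 0, 0], [-0.5, -0.2, 0, 0, 0], [-0.6, -0.4, 0, 0, 0], [-0.6, -0.4, 0, 0, 0], [-0.5, -0.5, 0, 0, 0], [-0.6, -0.6, 0, 0, 0], [0, 0, 0, 0, 0]],
])

```text
clock: 11.3
tool_pos: [0.5503, 0.188, 0.0454]
orientation: [-180.0, -0.1, -168.6]
force: [0.1, 0.0, 0.4]
opening: 0.0005
gripper_force: 0.0
```

```bash
python3 c.py
```

```text
tcp bay [-124.93622517  168.56063896] 0.04541159682829502 [-0.42605607  0.9519002  -0.26498172] [-1.79976317e+02 -7.12297395e-02 -1.68605790e+02]
957 (array([639.4,  35.2]), array([ 46.4, 129.6]), 11.2) bay [-67.1   1.3] z 0.024
433 (array([339.3, 160.4]), array([98.8, 25.2]), 9.3) bay [-337.8  181.5] z 0.023
2109 (array([705.1,  48.3]), array([ 91.7, 130.1]), 11.0) bay [-0.1  1.6] z 0.178
1107 (array([562.8, 129.5]), array([78.5, 76.8]), 11.2) bay [-124.3  108.5] z 0.155
```

>>> step_arm([
  [[-0.4, -0.7, 0, 0, 0], [-0.5, -0.6, 0, 0, 0], [-0.3, -0.8, 0, 0, 0], [-0.3, -0.8, 0, 0, 0], [-0.2, -0.7, 0, 0, 0], [-0.2, -0.7, 0, 0, 0], [0, -0.8, 0, 0, 0], [-0.1, -0.8, 0, 0, 0], [0, 0, 0, 0, 0]],
])

```text
clock: 12.25
tool_pos: [0.531, 0.1287, 0.0454]
orientation: [-180.0, -0.1, -168.6]
force: [0.6, -0.1, 0.1]
opening: 0.0002
gripper_force: 0.0
```

```bash
python3 - <<'E'
from h import *
im,d,P=cloud("side"); cv2.imwrite("pics/s4.png",cv2.resize(im[120:360,140:420],None,fx=2.5,fy=2.5))
E
```

```text
(no output)
```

View pics/s4.png

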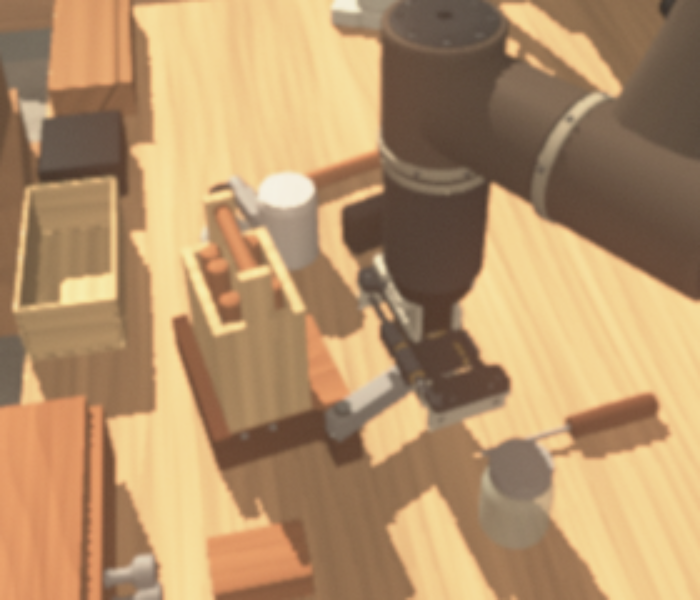

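The keeper has swung from its pin (340,415) to about (405,380). It now points outwards, well past 90°, and moves with the fingertip. The crate and the jar are undisturbed.

>>> step_arm([
  [[0.1, -0.8, 0, 0, 0], [0.1, -0.8, 0, 0, 0], [0.3, -0.8, 0, 0, 0], [0.3, -0.8, 0, 0, 0], [0.5, -0.8, 0, 0, 0], [0.5, -0.8, 0, 0, 0], [0.7, -0.7, 0, 0, 0], [0.7, -0.7, 0, 0, 0], [0, 0, 0, 0, 0]],
])

```text
clock: 13.2
tool_pos: [0.5645, 0.0671, 0.0454]
orientation: [-180.0, 0.0, -168.6]
force: [0.8, 0.6, -0.0]
opening: 0.0008
gripper_force: 0.0
```

>>> step_arm([
  [[0.8, -0.6, 0, 0, 0], [0.8, -0.5, 0, 0, 0], [0.6, -0.3, 0, 0, 0], [0.6, -0.2, 0, 0, 0], [0.6, -0.2, 0, 0, 0], [0, 0, 0, 0, 0]],
])

```text
clock: 13.8
tool_pos: [0.5984, 0.0498, 0.0454]
orientation: [-180.0, 0.0, -168.6]
force: [-0.3, 0.3, 0.6]
opening: 0.0005
gripper_force: 0.0
```

```bash
python3 c.py
```

```text
tcp bay [-104.93268898   23.67325535] 0.04543361250078681 [ 0.09237089 -0.73020056  0.16703812] [-1.79992725e+02  5.93433202e-03 -1.68599543e+02]
425 (array([339.2, 160.7]), array([99.2, 25.5]), 9.5) bay [-337.8  181.8] z 0.023
838 (array([709.8,  24.2]), array([91.1, 81.6]), 12.0) bay [ -0.1 -22.9] z 0.18
785 (array([611.4, -11.9]), array([78.3, 69.6]), 11.3) bay [-103.6  -39.6] z 0.154
164 (array([558.1, 110.4]), array([19.1, 55.2]), 23.8) bay [-132.5   90.7] z 0.153
```

>>> step_arm([
  [[0.4, 0, 0, 0, 0], [0.4, 0, 0, 0, 0], [0.3, 0, 0, 0, 0], [0.2, 0.05, 0, 0, 0], [0, 0, 0, 0, 0]],
])

```text
clock: 14.35
tool_pos: [0.611, 0.0507, 0.0456]
orientation: [180.0, 0.0, -168.6]
force: [-0.4, -0.7, 0.5]
opening: 0.0002
gripper_force: 0.0
```

>>> step_arm([
  [[0.2, 0.04, 0, 0, 0], [0.1, 0.02, 0, 0, 0], [0, 0, 0, 0, 0], [0, 0, 0, 0, 0]],
])

```text
clock: 14.75
tool_pos: [0.6137, 0.0513, 0.0456]
orientation: [180.0, 0.0, -168.6]
force: [-0.3, 0.1, -0.2]
opening: 0.0002
gripper_force: 0.2
```

Back off and look.

>>> step_arm([
  [[-1, -0.2, 0, 0, 0], [-3, -0.6, 0, 0, 0], [-4, -0.8, 0, 0, 0], [-2, -0.4, 2, 0, 0], [0, -1, 4, 0, 0], [0, -4, 2, 0, 0], [0, -4, 2, 0, 0], [0, -4, 0, 0, 0], [-2, -4, 0, 0, 0], [0, 0, 0, 0, 0]],
])

```text
clock: 15.75
tool_pos: [0.4907, -0.1419, 0.1455]
orientation: [180.0, -0.0, -168.8]
force: [1.0, 0.4, -0.2]
opening: 0.0003
gripper_force: 0.0
```

```bash
python3 c.py pics/t5.png
```

```text
tcp bay [-245.45474539 -143.13785123] 0.14566404888372894 [ 0.97147457 -0.21149555  0.25603362] [ 1.79988542e+02  1.60986755e-02 -1.68787072e+02]
565 (array([639.4,  34.8]), array([ 46.5, 128.8]), 11.3) bay [-67.2   0.9] z 0.024
2119 (array([705.4,  48.5]), array([ 91.7, 130.2]), 11.3) bay [0.2 1.8] z 0.177
554 (array([630.9,  87.7]), array([ 22.7, 144.6]), 9.6) bay [-65.4  54.5] z 0.064
```

View pics/t5.png

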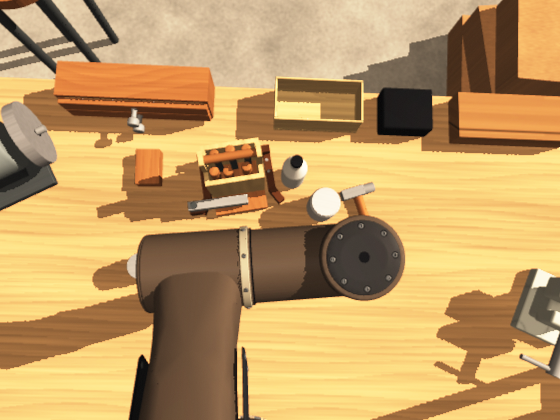

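The keeper lies across the front of the crate, from (190,207) to (248,200), within about 1.5° of its end stop. The crate is still home, so I hand the job in.

```bash
python3 -c "
from plant import close_job
print(close_job())"
```

```text
the job is handed in; nothing more can be done
None
```

I handed the job in at about 16 s with the crate home and square (about 0 mm in x and 2 mm in y from the home point) and the keeper bar across its front, within about 0.03 rad of its end stop; the hand-in gave no verdict.

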